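Tip a casting onto its machined face and seat it in the inspection fixture

TASK

Push the standing casting over, high on its boss side, so that it topples onto its flat machined face on the fixture plate; do not lift it off the plate. Then slide it sideways until its long side lies flush against the rail, and along the rail into the sprung stop until you feel the pin pressing back with about 15 newtons (never more than 25); hold it there a moment, then ease off slowly so that it stays flush with the rail and touching the pin. Never shove it hard and leave everything else on the bench where it is.

Things in the scene. Friction and masses are not known exactly. Their poses are not given: they have to be found in the camera images.
- casting: Loose hollow aluminium casting, about 0.6 kg, 70 x 60 x 130 mm (own x, y, z), standing on the fixture plate. Origin: centre of the foot's underside; z runs from foot to head. +y side: flat machined face, to end up underneath. -y side: flat, with a round boss. Long sides are set back 4 mm between the 12 mm foot and head plates and over the 10 mm machined flange.
- casting_center (a point): Centre of the casting, 65 mm from foot and from head; axes as the casting's. When it lies on its machined face, 60 mm high with the boss on top, this point is 30 mm above the plate.
- casting_push (a point): Point on the casting's flat boss (-y) side, on its mid line, 110 mm above the foot. Pushed here towards its own +y the casting tips about the lower edge of the machined face and falls by itself once it leans some 27 degrees (0.47 rad).
- casting_boss (a point): Outer end of the boss: 30 mm across, standing 14 mm out of the -y side, centred 48 mm above the foot.
- casting_face (a point): Middle of the machined face (70 x 130 mm, four small bolt holes). At the start it looks towards the sprung stop within about 12 degrees.
- fixture: Fixed fixture: green rubber-faced plate 230 mm (own x) by 410 mm (own y), upper surface 12 mm above the bench. Origin on the bench; the plate spans x -115 to 115 mm, y -190 to 220 mm. A casting flush with the rail has its centre at x = 50 mm of this frame and its length along y.
- rail_mid (a point): Middle of the guiding face of the steel rail along the plate's far (+x) edge, at x = 85 mm, y = -5 mm of the fixture, half-way up its 25 mm height above the plate; the rail runs along y for 180 mm either way.
- stop: Steel stop block, 46 x 30 x 48 mm, fixed at the plate's +y end. Origin: centre of its underside, on the plate, at x = 50, y = 203 mm of the fixture; same axes. Its sprung pin, 16 mm round, 30 mm above the plate, points along -y at the casting's head; its free end is 38 to 62 mm from the origin: set differently each time, not measured.
- pin_axis (a point): Where the pin leaves the block (x = 50, y = 188 mm of the fixture, 30 mm above the plate). The pin yields 1 mm for every 7 N, up to 6 mm, and pushes back as it is eased off; the casting's friction on the plate (some 3 to 8 N) then holds it touching the pin if it is released slowly.
- ring_gauge: Bystander: steel ring, 40 mm across, 18 mm high, on the plate near its -x, +y corner. Origin: centre of its underside.
- master_pin: Bystander: stepped steel setting pin, 32 mm across the foot, 42 mm high, standing on the plate near its -x, -y corner. Origin: centre of its underside.
- angle_bracket: Bystander: aluminium angle, 60 x 50 x 55 mm, on the bench at the side. Origin: centre of its underside.
- caliper: Bystander: caliper 200 mm long, lying on the bench at the side. Origin: middle of its beam, underside.
- vee_block: Bystander: steel vee block 50 x 50 x 35 mm on the bench at the side. Origin: centre of its underside.
- driver: Bystander: screwdriver lying on the bench at the side. Origin: underside, along its length.
Things that resemble listed ones, but are neither listed nor needed, are in the scene too. Leave any red look-alike of the casting alone.

How it is judged:
By the outcome, as a careful person would: the job done as asked, in the order asked, and still so for the second after the job is handed in, with the robot touching nothing.
It also fails if it takes over 72 s, if anything falls off the work surface, if the arm or the gripper's body presses on something with over 40 N, if the wrist force passes 120 N, or if a joint passes its speed limit or range.

ROBOT

A 6-joint arm with a two-finger parallel gripper is mounted at the origin on the work surface. World frame = base frame: x ahead of the robot, y to its left, z up, the work surface at z = 0. Lengths are in m, angles in rad, forces in N, time in s.
With the tool pointing down it reaches from about 0.35 to 0.95 m from the base axis. Payload 17.4 kg.
Tool frame: the origin (TCP) lies on the centre line of the jaws, within the pads' length; the fingertips stand 11 mm ahead of it and the grasp point (between the pads) lies 8 mm behind it (env.finger_overhang is the distance from the TCP to the fingertips, in m); z points along the fingers, x is the direction in which the jaws open and shut, and the axes are right-handed (so a half turn about z gives the same grasp; the last joint's range is limited). The gripper opens to 93 mm and grips with 3 to 60 N. Pads are 15 mm wide; open, the fingers measure 128 mm over their backs; the gripper's body (75 mm by 188 mm) begins 65 mm behind the grasp point.
Start: joints at [1.21, 0.116, 1.442, -0, 1.584, -0.038], TCP at [0.214, 0.64, 0.23] pointing down, gripper open.
Joint ranges: [-2.83, 2.83], [-0.83, 2.19], [0.07, 2.5], [-1.14, 4.28], [0.01, 3], [-2.97, 2.97]. Speed limits (rad/s): [1.89, 1.89, 2.22, 3.14, 3.14, 3.14].

INTERFACE

Orientations are given as a unit quaternion [x, y, z, w].
In Python, from cell import telemetry, optics, ticket, env gives the robot as it stands.
- The arm moves only by the tool arm_command, never from a script. Its argument "steps" is one flat list of numbers, 5 for each row, row after row: the opening, from 0 (shut) to 1 (fully open), then the shift along the tool's x, y, z in cm, then the turn about the tool's z in rad. In form: [grip, tx, ty, tz, roll, grip, tx, ty, tz, roll, ...]. A call has 1 to 10 rows; each row shifts and turns the commanded pose from where the row before left it, along the tool's axes as they then stand; what a row does not reach is not made up. A row lasts 1/8 s, in which the tool goes at most 62.5 mm and 10.7 degrees, less where a joint would pass 70% of its speed; a pose out of reach is approached as far as the arm can. A call with a gripper value outside its range is refused whole. The fingers move at their own pace and stop on an object; "newtons" is the grip in N (left out, the last holds). Time passes only in rows, so rows that do not move let the fingers close. It gives the time, the measured TCP pose, the force and the opening at its end, in the units of the state.
- telemetry.get_obs(): the state, without advancing time (a new reading comes with each control period).
- optics.capture(name): name is "scene" or "top" or "wrist"; returns a dict with "color" (480x640x3 uint8, red, green, blue), "range_z" (480x640 float32, m along the optical axis (not along the pixel's ray), 0 where there is no reading), "fx", "fy", "cx", "cy" (pixels), "view" (4x4, takes a point from world to camera coordinates). Camera axes: x right, y up, looking along -z (the intrinsics and any distortion apply to the point x, -y, -z); pixel columns grow to the right and rows downward; lengths in m; the calibration is good to about 2 mm. A picture is of the moment at which its call begins.
- ticket.hand_in(): hands the job in, once; it reports no verdict.
The state is a dict: "time": time; "q": joint angles; "qvel": joint speeds; "tau": joint torques, N m; "eef_pos": TCP position; "tool_rot": TCP orientation; "contact_force": force on the tool from outside, world axes, zero at the start; "wrist_torque": the same for the moment, N m; "gripper_width": opening from 0.0 (shut) to 1.0 (fully open).
Only numpy, scipy, OpenCV 4.12 (cv2) and the standard library are available. Lean on these libraries where they do the work, as an engineer would, in place of code of your own. Each camera call takes 0.05 s, during which the arm holds its last target.

## Working session

There is one attempt and no reset: what is moved stays moved. The work goes in short steps, Python scripts to look and compute and a tool call to move; the robot and the scene stay as the last step left them, time stands still between calls to the robot, and variables do not carry over. Pictures are saved under pics/ and viewed, and the job is handed in when it is done.

Besides the shell and the picture viewer there is one more tool, called after ">>>" in YAML: its name, and indented under it one key for each argument. arm_command: Moves the arm, as the interface text tells. Its arguments: {"type":"object","properties":{"steps":{"type":"array","items":{"type":"number"}},"newtons":{"type":"number"}},"required":["steps"]}

```bash
mkdir -p pics; ls; cat > h.py <<'E'
import numpy as np,cv2,pickle
from cell import telemetry, optics, ticket, env
def cap(n,f):
    c=optics.capture(n); cv2.imwrite(f'pics/{f}.png',c['color'][:,:,::-1]); pickle.dump(c,open(f'pics/{f}.pkl','wb')); return c
def load(f): return pickle.load(open(f'pics/{f}.pkl','rb'))
def ray(c,u,v):
    V=np.array(c['view']);R=V[:3,:3];t=V[:3,3]
    d=np.array([(u-c['cx'])/c['fx'],-(v-c['cy'])/c['fy'],-1.]);o=-R.T@t
    return o,R.T@d
def onz(c,u,v,z):
    o,d=ray(c,u,v); return o+d*(z-o[2])/d[2]
def dep(c,u,v):
    o,d=ray(c,u,v); return o+d*c['range_z'][int(v),int(u)]
def cloud(c):
    vv,uu=np.mgrid[:480,:640]
    V=np.array(c['view']);R=V[:3,:3];t=V[:3,3]
    d=np.stack([(uu-c['cx'])/c['fx'],-(vv-c['cy'])/c['fy'],-np.ones(uu.shape)],-1)
    return -R.T@t+(d@R)*c['range_z'][...,None]
def proj(c,p):
    V=np.array(c['view']);q=V[:3,:3]@np.array(p)+V[:3,3]
    return c['cx']+c['fx']*q[0]/-q[2], c['cy']+c['fy']*-q[1]/-q[2]
E
python3 - <<'E'
from h import *
for n in ['scene','top','wrist']:
    c=cap(n,n+'0'); print(n,c['fx'],c['cx'],c['cy'],[k for k in c],np.array(c['view']).round(3).tolist())
print(telemetry.get_obs(), env.finger_overhang)
E
```

```text
pics
scene 558.5843753211215 323.06750342005813 244.46220753463427 ['color', 'range_z', 'fx', 'fy', 'cx', 'cy', 'view'] [[0.268, 0.963, -0.013, -0.126], [-0.776, 0.224, 0.59, 0.349], [0.571, -0.148, 0.808, -1.627], [0.0, 0.0, 0.0, 1.0]]
top 449.6562189294795 323.33689927617434 247.71181924384567 ['color', 'range_z', 'fx', 'fy', 'cx', 'cy', 'view'] [[0.075, -0.997, -0.005, -0.026], [0.972, 0.072, 0.225, -0.524], [-0.224, -0.022, 0.974, -1.091], [0.0, 0.0, 0.0, 1.0]]
wrist 411.50182671008747 316.643895584542 237.6983230911157 ['color', 'range_z', 'fx', 'fy', 'cx', 'cy', 'view'] [[0.318, 0.948, -0.001, -0.674], [-0.907, 0.304, -0.292, 0.034], [-0.277, 0.094, 0.956, -0.392], [0.0, 0.0, 0.0, 1.0]]
{'time': 0.15, 'q': array([ 1.21022870e+00,  1.16342186e-01,  1.44207534e+00, -1.19226259e-06,
        1.58399480e+00, -3.78383655e-02]), 'qvel': array([ 0.00173229,  0.00066585, -0.00259413,  0.00167974,  0.00027192,
        0.00188439]), 'tau': array([ 1.51835000e-03, -7.21761203e+01, -6.22950983e+01,  7.79009471e-02,
        2.26014946e-02, -2.44000864e-05]), 'eef_pos': array([0.2140661 , 0.64001456, 0.22912008]), 'tool_rot': array([ 8.11528154e-01,  5.84313176e-01, -3.41084670e-04,  2.27215909e-04]), 'contact_force': array([ 0.36908973, -0.87437096,  0.23982404]), 'wrist_torque': array([0.01352713, 0.01448533, 0.02635131]), 'gripper_width': 1.001839698487719} 0.011
```

```bash
sleep 1
```

```text
(no output)
```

View pics/scene0.png

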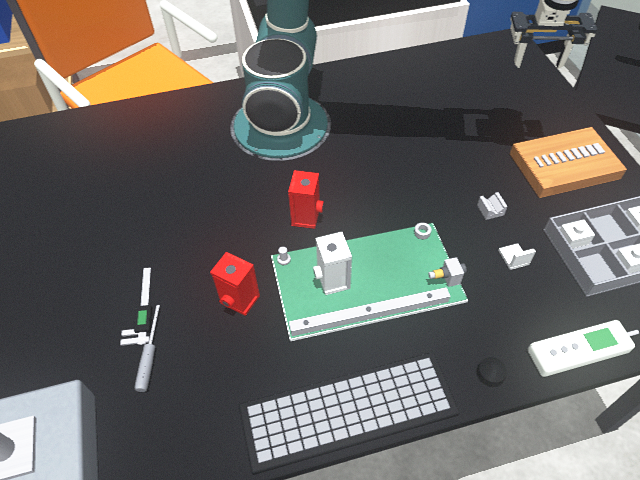

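View pics/top0.png

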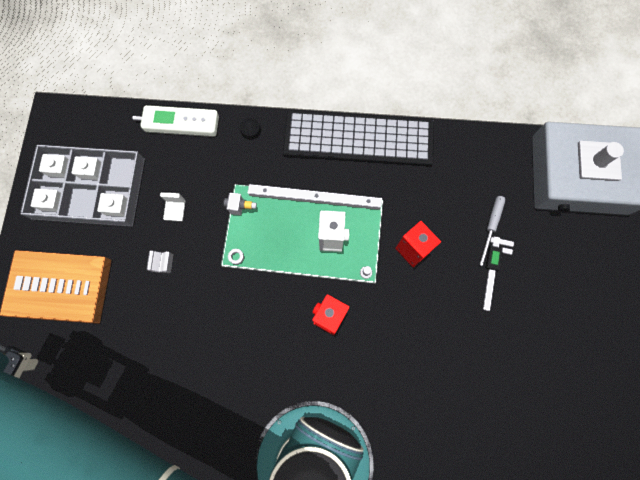

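View pics/wrist0.png

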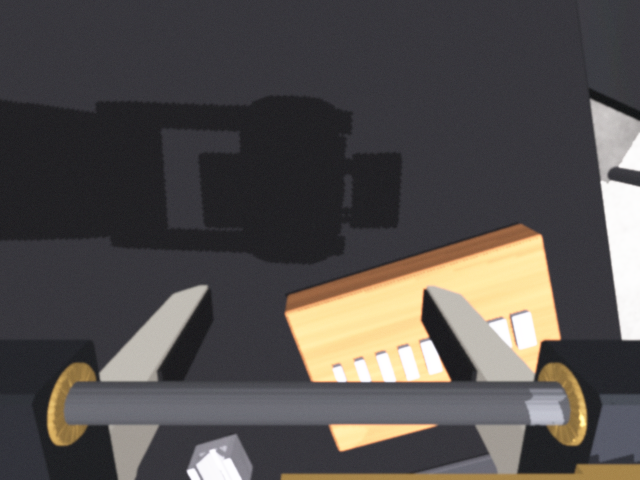

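The scene view shows the white casting standing on the green plate at (334,263), its boss at (318,272) pointing away from the stop (453,272). The top view has the casting at (333,230) with its boss at (347,235), the stop at (235,204) and the rail along y≈196. The red look-alikes at top (419,243) and (330,314) must be left alone. The white one fits: it is aluminium, on the plate, with its face towards the stop. Next I'll take measurements and a crop.

```bash
python3 - <<'E'
from h import *
c=load('top0'); s=load('scene0')
P=cloud(c); hsv=cv2.cvtColor(c['color'],cv2.COLOR_RGB2HSV)
z=P[...,2]
g=(hsv[...,0]>60)&(hsv[...,0]<90)&(hsv[...,1]>100)
m=np.zeros((480,640),np.uint8); m[170:300,210:400]=1
g=(g&(m>0)).astype(np.uint8)
print('plate z',np.median(z[g>0]))
# rail top: z ~ .037
r=(m>0)&(abs(z-.037)<.005)&(hsv[...,1]<60)
n,l,st,ce=cv2.connectedComponentsWithStats(r.astype(np.uint8))
for i in range(1,n):
    if st[i,4]>15:
        q=P[l==i]; print(i,st[i],q.mean(0).round(4),cv2.minAreaRect(q[:,:2].astype(np.float32)*1000))
# heights
for lo,hi,nm in [(.1,.16,'castTop'),(.05,.075,'stop/boss'),(.0,.02,'plate')]:
    r=(m>0)&(z>lo)&(z<hi)
    if nm=='plate': r=cv2.morphologyEx(g,cv2.MORPH_CLOSE,np.ones((3,3)))>0
    n,l,st,ce=cv2.connectedComponentsWithStats(r.astype(np.uint8))
    for i in range(1,n):
        if st[i,4]>15:
            q=P[l==i]; print(nm,st[i],q.mean(0).round(4),np.median(q[:,2]).round(4),cv2.minAreaRect(q[:,:2].astype(np.float32)*1000))
a=cv2.resize(c['color'][170:300,210:400],None,fx=4,fy=4,interpolation=cv2.INTER_CUBIC); cv2.imwrite('pics/ctop.png',a[:,:,::-1])
a=cv2.resize(s['color'][215:345,260:480],None,fx=3.6,fy=3.6,interpolation=cv2.INTER_CUBIC); cv2.imwrite('pics/csc.png',a[:,:,::-1])
E
```

```text
plate z 0.01109540176404944
1 [ 248  184  134   23 1189] [0.672  0.0471 0.0362] ((672.3731079101562, 49.163482666015625), (358.9654846191406, 27.686311721801758), 87.90067291259766)
castTop [319 211  26  32 762] [ 0.5603 -0.0034  0.1392] 0.141 ((563.2861328125, -3.739330291748047), (70.49594116210938, 59.93915557861328), 0.7602152228355408)
castTop [324 294  13   6  42] [ 0.3902 -0.0102  0.1287] 0.1287 ((392.3194580078125, -12.286468505859375), (11.806224822998047, 28.053417205810547), 4.0239763259887695)
stop/boss [224 193  23  18 264] [0.6313 0.2562 0.0576] 0.0584 ((631.4373168945312, 257.3785400390625), (52.47423553466797, 49.73857879638672), 46.3974609375)
stop/boss [344 229   5  11  51] [ 0.5616 -0.0417  0.0707] 0.0718 ((562.8684692382812, -41.444297790527344), (26.327632904052734, 10.638888359069824), 4.026630878448486)
stop/boss [324 243  19   4  44] [ 0.533  -0.0112  0.0641] 0.0649 ((532.8939819335938, -10.522394180297852), (2.247734546661377, 46.30437088012695), 0.20719029009342194)
stop/boss [364 266   7   8  40] [ 0.4767 -0.101   0.0532] 0.0531 ((477.3185729980469, -101.10025024414062), (18.01177215576172, 15.530731201171875), 3.0494496822357178)
plate [ 223  185  157   96 8806] [0.5583 0.0768 0.0165] 0.0111 ((476.90045166015625, 84.32720947265625), (416.5132751464844, 396.9805603027344), 83.50714111328125)
plate [233 253   6   7  34] [0.4954 0.2461 0.0114] 0.0116 ((495.2518310546875, 246.1242218017578), (17.218692779541016, 13.878874778747559), 10.917988777160645)
```

View pics/ctop.png

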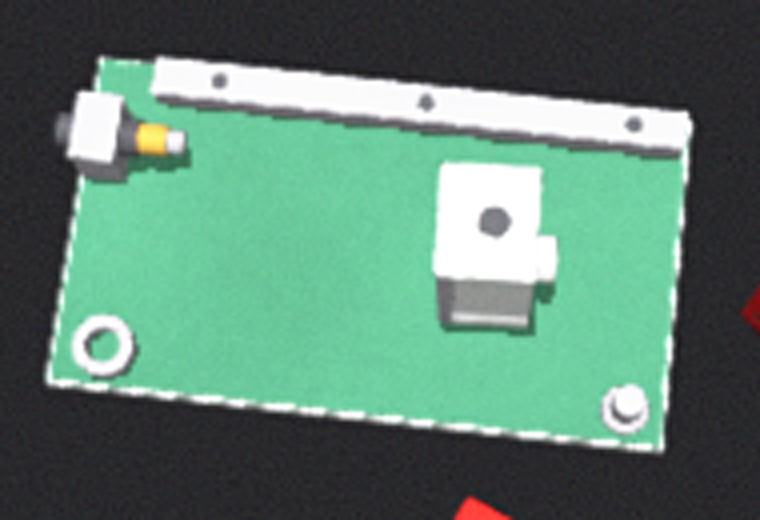

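View pics/csc.png

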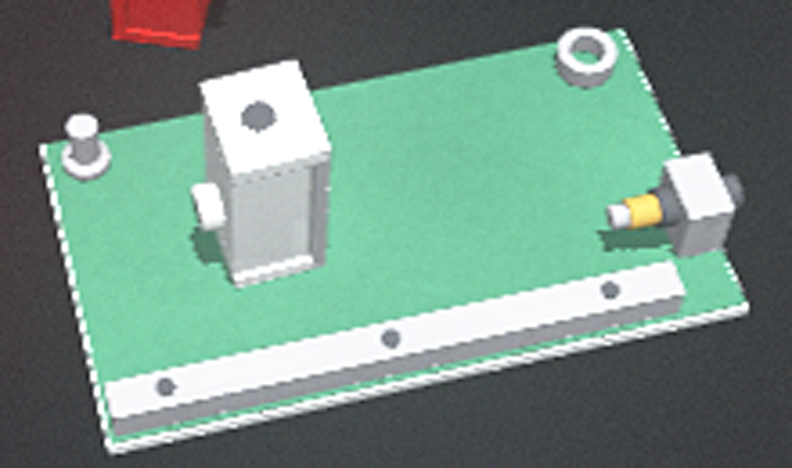

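The crops confirm it: a white casting with a hole in its head and its boss away from the stop. The pin tip is at crop (175,142). Next I'll get the fixture frame from the plate corners in both views, plus rail and casting edges.

```bash
python3 - <<'E'
from h import *
c=load('top0'); s=load('scene0')
T=lambda u,v:(u/4+210-.375,v/4+170-.375)
S=lambda u,v:(u/3.6+260-.36,v/3.6+215-.36)
# fixture corners order: (-x,+y),(-x,-y),(+x,+y)
ct=[onz(c,*T(*p),.012) for p in [(48,382),(663,449),(100,58)]]
cs=[onz(s,*S(*p),.012) for p in [(624,32),(42,148),(748,309),(112,453)]]
for p in ct+cs: print(p.round(4))
loc=np.array([[-.115,.22],[-.115,-.19],[.115,.22],[.115,-.19]])
def fit(L,W):
    L=L-0;lm=L.mean(0);wm=W.mean(0);H=(L-lm).T@(W-wm)
    th=np.arctan2(H[0,1]-H[1,0],H[0,0]+H[1,1]);R=np.array([[np.cos(th),-np.sin(th)],[np.sin(th),np.cos(th)]])
    o=wm-R@lm; return th,o,(W-(L@R.T+o)).round(4)
for L,W in [(loc[:3],np.array(ct)[:,:2]),(loc,np.array(cs)[:,:2]),(loc[[0,1,2,0,1,2,3]],np.array(ct+cs)[:,:2])]:
    print(fit(L,W))
th,o,_=fit(loc[[0,1,2,0,1,2,3]],np.array(ct+cs)[:,:2])
R=np.array([[np.cos(th),-np.sin(th)],[np.sin(th),np.cos(th)]])
f=lambda p:((np.array(p)[:2]-o)@R*1000).round(1)
# rail top near edge at z=.037 
print('rail near edge top',f(onz(c,*T(155,92),.037)),f(onz(c,*T(680,150),.037)),'scene far edge',f(onz(s,*S(110,384),.037)),f(onz(s,*S(668,263),.037)))
print('pin tip top',f(onz(c,*T(186,143),.042)),'scene',f(onz(s,*S(609,214),.042)))
# head corners z=.142
hc=[(441,162),(541,167),(535,279),(434,276)]
for p in hc: q=onz(c,*T(*p),.142); print('head',q.round(4),f(q))
hs=[(200,83),(298,61),(329,148),(231,176)]
for p in hs: q=onz(s,*S(*p),.142); print('headS',q.round(4),f(q))
for nm,p,zz in [('ring',(102,345),.03),('mp',(628,402),.054)]: q=onz(c,*T(*p),zz); print(nm,q.round(4),f(q))
np.savez('fix.npz',th=th,o=o)
E
```

```text
[0.468  0.2797 0.012 ]
[ 0.4538 -0.1281  0.012 ]
[0.6966 0.2726 0.012 ]
[0.4739 0.2827 0.012 ]
[ 0.4581 -0.1252  0.012 ]
[0.7007 0.2733 0.012 ]
[ 0.6879 -0.1329  0.012 ]
(np.float64(-0.033924483250032236), array([0.57496507, 0.0568023 ]), array([[ 0.0006, -0.0009],
       [ 0.0002,  0.0011],
       [-0.0007, -0.0002]]))
(np.float64(-0.03575478946500583), array([0.57959588, 0.05947591]), array([[ 0.0013, -0.0008],
       [ 0.0002,  0.0011],
       [-0.0017, -0.002 ],
       [ 0.0001,  0.0016]]))
(np.float64(-0.03307803937904647), array([0.57766486, 0.05834217]), array([[-0.002 , -0.0024],
       [-0.0027, -0.0003],
       [-0.0032, -0.0018],
       [ 0.0039,  0.0006],
       [ 0.0016,  0.0026],
       [ 0.0008, -0.0012],
       [ 0.0015,  0.0025]]))
rail near edge top [ 82.8 171.2] [  79.7 -182.7] scene far edge [  84.1 -180.5] [ 85.5 173.1]
pin tip top [ 47.8 144.3] scene [ 45.3 148.4]
head [0.5976 0.0272 0.142 ] [ 21.  -30.4]
head [ 0.5989 -0.0332  0.142 ] [ 24.3 -90.8]
head [ 0.5291 -0.0342  0.142 ] [-45.5 -94.1]
head [0.5265 0.0259 0.142 ] [-50.1 -34.1]
headS [ 0.53   -0.0325  0.142 ] [-44.7 -92.3]
headS [0.5304 0.0287 0.142 ] [-46.3 -31.2]
headS [0.5968 0.0276 0.142 ] [ 20.1 -30.1]
headS [ 0.6    -0.0327  0.142 ] [ 25.3 -90.3]
ring [0.492 0.243 0.03 ] [-91.7 181.7]
mp [ 0.4754 -0.1002  0.054 ] [ -96.9 -161.9]
```

Frame: fixture origin ≈(0.578,0.058), yaw ≈ -0.034. The casting's centre is ≈(0.563,-0.003) with yaw ≈ +0.02, and the pin tip is at fixture y≈146. Sizes check out: the head measures 60×70 mm and the pin tip is 57 mm from the stop origin. The two views disagree by about 4 mm in x. I'll shut the fingers and turn the jaws along the casting's x.

>>> arm_command:
  steps: [0,0,0,0,0.1755,0,0,0,0,0.1755,0,0,0,0,0.1755,0,0,0,0,0.1755,0,0,0,0,0.1755,0,0,0,0,0.1755,0,0,0,0,0.1755]
  newtons: 30

```text
time: 1.02
eef_pos: [0.2141, 0.6401, 0.2293]
tool_rot: [1.0, 0.007, -0.0, 0.0]
contact_force: [0.2, -0.1, 0.8]
gripper_width: 0.298
```

>>> arm_command:
  steps: [0,2.5,5.2,0,0,0,2.5,5.2,0,0,0,2.5,5.2,0,0,0,2.5,5.2,0,0,0,2.5,5.2,0,0,0,2.5,5.2,0,0,0,2.5,5.2,0,0,0,2.5,5.2,0,0,0,2.5,5.2,0,0,0,2.5,5.2,0,0]

```text
time: 2.28
eef_pos: [0.4746, 0.1233, 0.2297]
tool_rot: [1.0, 0.01, 0.0, -0.0]
contact_force: [1.5, 0.8, -0.7]
gripper_width: 0.005
```

>>> arm_command:
  steps: [0,2.5,5.2,0,0,0,2.5,5.2,0,0,0,2.5,5.2,0,0,0,1.5,5.2,0,0,0,0,0,0,0,0,0,0,0,0]

```text
time: 3.02
eef_pos: [0.5681, -0.0809, 0.2294]
tool_rot: [1.0, 0.01, -0.0, -0.0]
contact_force: [0.4, 0.4, 0.8]
gripper_width: 0.003
```

>>> arm_command:
  steps: [0,-0.4,0,2.5,0,0,0,0,2.5,0,0,0,0,2.5,0,0,0,0,2.3,0,0,0,0,0,0,0,0,0,0,0]

```text
time: 3.78
eef_pos: [0.5646, -0.0805, 0.1329]
tool_rot: [1.0, 0.01, 0.001, 0.0]
contact_force: [-0.1, -0.0, -0.1]
gripper_width: 0.008
```

```bash
python3 - <<'E'
from h import *
s=cap('scene','scene1'); print(telemetry.get_obs()['eef_pos'],telemetry.get_obs()['contact_force'])
a=cv2.resize(s['color'][160:350,240:480],None,fx=3,fy=3); cv2.imwrite('pics/s1.png',a[:,:,::-1])
E
```

```text
[ 0.56468068 -0.08070955  0.13310372] [-0.24171927 -0.51606521  0.11950404]
```

View pics/s1.png

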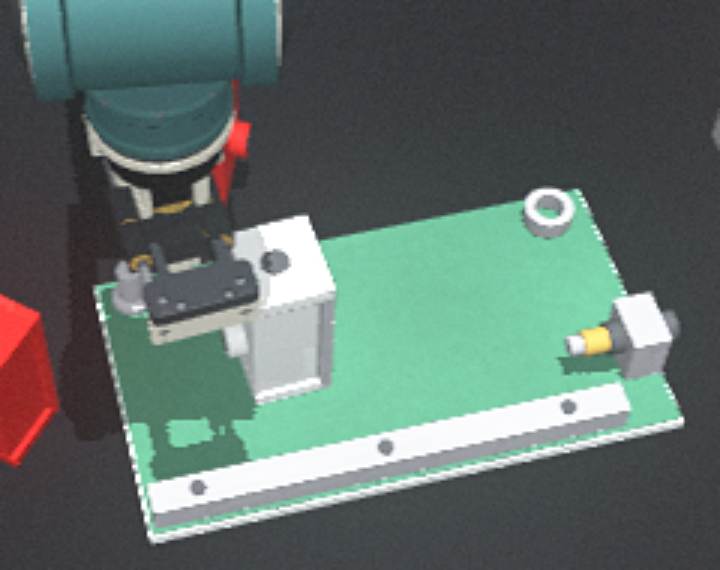

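The closed fingers (crop ~(200,320)) stand behind the boss side, above the boss, with their tips 110 mm above the foot. I'll begin the push.

>>> arm_command:
  steps: [0,0,-1.2,0,0,0,0,-1.2,0,0,0,0,-0.7,0,0,0,0,-0.5,0,0,0,0,-0.5,0,0,0,0,-0.5,0,0]

```text
time: 4.58
eef_pos: [0.5635, -0.0351, 0.1318]
tool_rot: [1.0, 0.01, 0.0, 0.0]
contact_force: [-0.9, -1.7, 2.1]
gripper_width: 0.002
```

>>> arm_command:
  steps: [0,0,-0.5,0,0,0,0,-0.5,0,0,0,0,-0.5,0,0,0,0,-0.5,0,0]

```text
time: 5.08
eef_pos: [0.5629, -0.0148, 0.1316]
tool_rot: [1.0, 0.01, -0.0, -0.0]
contact_force: [-0.0, 0.2, 0.5]
gripper_width: 0.006
```

```bash
python3 - <<'E'
from h import *
s=cap('scene','scene2'); print(telemetry.get_obs()['eef_pos'],telemetry.get_obs()['contact_force'])
a=cv2.resize(s['color'][160:350,240:480],None,fx=3,fy=3); cv2.imwrite('pics/s2.png',a[:,:,::-1])
E
```

```text
[ 0.5629092  -0.01433247  0.13155254] [-0.78615989  0.53539201 -0.20730764]
```

View pics/s2.png

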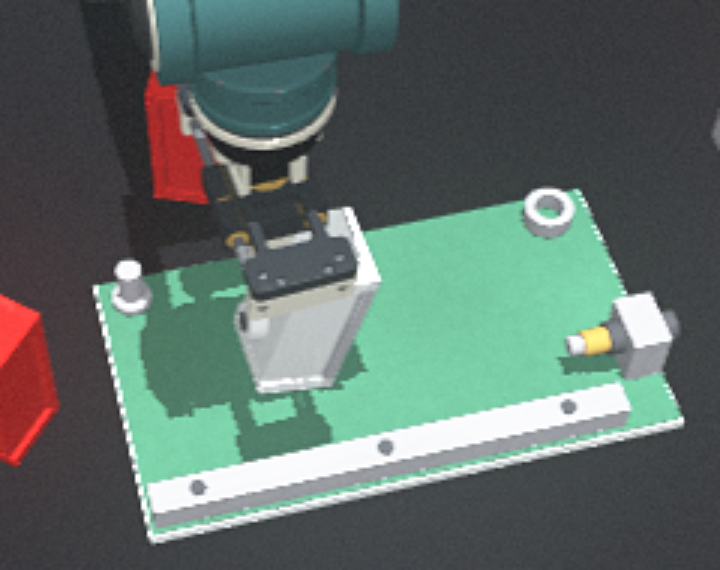

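It is tipping about the machined-face edge, leaning ~15° in the crop around (310,310). I'll carry on gently.

>>> arm_command:
  steps: [0,0,-0.5,0,0,0,0,-0.5,0,0,0,0,-0.5,0,0,0,0,-0.4,0,0,0,0,-0.4,0,0,0,0,-0.3,0,0,0,0,-0.3,0,0]

```text
time: 6.0
eef_pos: [0.5624, 0.014, 0.1316]
tool_rot: [1.0, 0.01, 0.0, 0.0]
contact_force: [-0.1, 0.3, 0.0]
gripper_width: 0.011
```

```bash
python3 - <<'E'
from h import *
s=cap('scene','scene3'); print(telemetry.get_obs()['eef_pos'],telemetry.get_obs()['contact_force'])
a=cv2.resize(s['color'][160:350,240:480],None,fx=3,fy=3); cv2.imwrite('pics/s3.png',a[:,:,::-1])
E
```

```text
[0.56239869 0.01421358 0.13166251] [ 0.55969     0.34583925 -0.35351701]
```

View pics/s3.png

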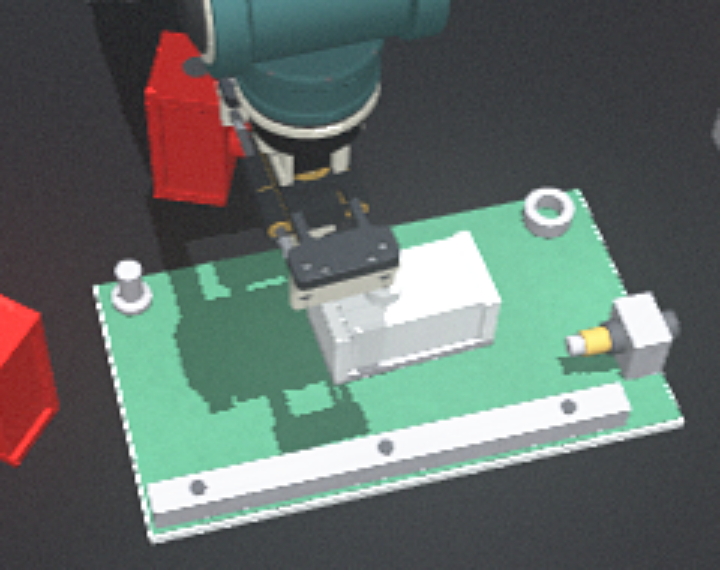

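It has toppled onto its machined face with the boss on top. I'll raise the tool clear, then measure.

>>> arm_command:
  steps: [0,0,0,-3,0,0,0,0,-3,0,0,-3,0,0,0,0,-4,0,0,0,0,0,0,0,0]

```text
time: 6.68
eef_pos: [0.4911, 0.0124, 0.1922]
tool_rot: [1.0, 0.01, 0.001, 0.0]
contact_force: [0.3, 0.0, -0.2]
gripper_width: 0.006
```

```bash
python3 - <<'E'
from h import *
c=cap('top','top4'); s=cap('scene','scene4'); o=telemetry.get_obs(); print(o['q'],o['eef_pos'])
w=load('wrist0');V=np.array(w['view']);cam=-V[:3,:3].T@V[:3,3];d=cam-[.214,.64,.229]
x=np.array([.317,.948,0]);y=np.cross([0,0,-1],x);print('cam in tool',d@x,d@y,-d[2])
a=cv2.resize(c['color'][170:330,210:400],None,fx=3.6,fy=3.6,interpolation=cv2.INTER_CUBIC); cv2.imwrite('pics/t4.png',a[:,:,::-1])
a=cv2.resize(s['color'][160:350,240:480],None,fx=3,fy=3,interpolation=cv2.INTER_CUBIC); cv2.imwrite('pics/s4.png',a[:,:,::-1])
P=cloud(load('top0'));hsv=cv2.cvtColor(load('top0')['color'],cv2.COLOR_RGB2HSV)
r=((hsv[...,1]>150)&((hsv[...,0]<8)|(hsv[...,0]>172))&(P[...,2]>.11))
n,l,st,ce=cv2.connectedComponentsWithStats(r.astype(np.uint8))
for i in range(1,n):
    if st[i,4]>100: q=P[l==i]; print('red',q.min(0),q.max(0))
E
```

```text
[-2.65759392e-02 -2.78411905e-01  1.87315753e+00  9.59571257e-06
  1.54588918e+00 -4.59769765e-02] [0.4926169  0.01241696 0.19201053]
cam in tool -7.830185579694222e-05 -0.08187504895157503 -0.15508737961399663
red [ 0.26621145 -0.26509265  0.11044484] [ 0.59247589 -0.01159887  1.18037759]
red [ 0.26621145 -0.05589954  0.11280225] [0.39771229 0.02351136 1.18037759]
```

View pics/t4.png

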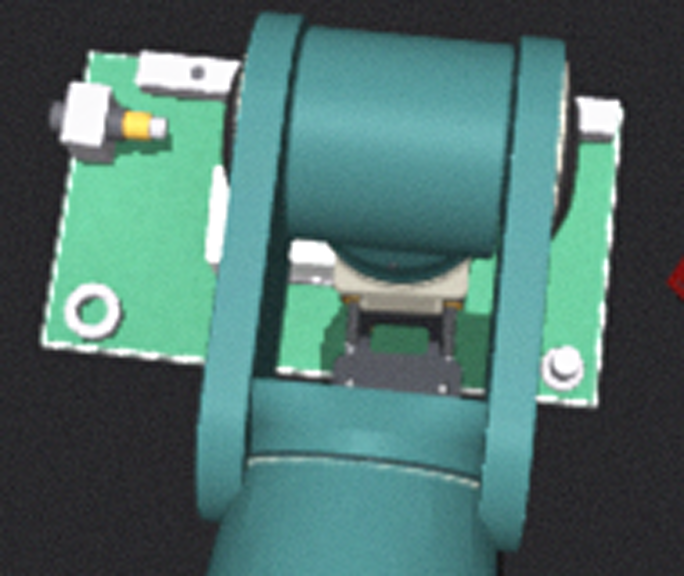

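View pics/s4.png

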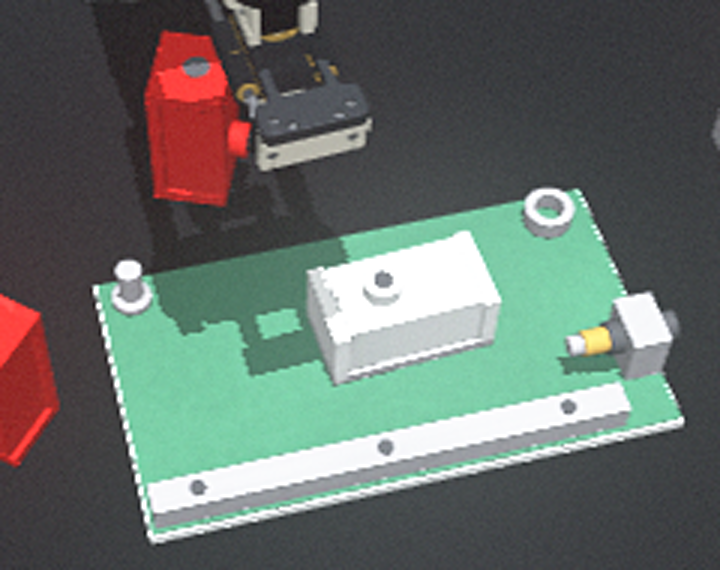

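```bash
python3 - <<'E'
from h import *
s=load('scene4'); d=np.load('fix.npz')
S=lambda u,v:(u/3+240-.33,v/3+160-.33)
th=-.035;R=np.array([[np.cos(th),-np.sin(th)],[np.sin(th),np.cos(th)]]);o=np.array([.5796,.0595]) # scene-based frame
f=lambda p:((np.array(p)[:2]-o)@R*1000).round(1)
for nm,p,z in [('foot-x',(307,272),.072),('head-x',(467,234),.072),('head+x',(500,298),.072),('foot+x',(339,342),.072),('foot+x bottom',(339,382),.012),('head+x bottom',(494,341),.012),('boss',(383,278),.086),('pin tip',(567,346),.042)]:
    q=onz(s,*S(*p),z); print(nm,q.round(4),f(q))
P=cloud(s);q=P[(abs(P[...,2]-.072)<.005)];m=(q[:,0]>.5)&(q[:,0]<.63)&(q[:,1]>-.02)&(q[:,1]<.2);q=q[m];print(len(q),np.median(q[:,2]),cv2.minAreaRect(q[:,:2].astype(np.float32)*1000))
E
```

```text
foot-x [0.5305 0.0288 0.072 ] [-48.  -32.4]
head-x [0.5302 0.1573 0.072 ] [-52.8  96.1]
head+x [0.5934 0.1606 0.072 ] [ 10.2 101.5]
foot+x [0.5976 0.0332 0.072 ] [ 18.9 -25.7]
foot+x bottom [0.5955 0.0357 0.012 ] [ 16.8 -23.2]
head+x bottom [0.5931 0.1626 0.012 ] [  9.8 103.5]
boss [0.5609 0.0785 0.086 ] [-19.3  18.4]
pin tip [0.63   0.2039 0.042 ] [ 45.3 146.1]
1233 0.07204011138792898 ((564.0209350585938, 95.40077209472656), (71.22052764892578, 130.3683624267578), 0.6361541152000427)
```

The casting lies at centre (0.563,0.0955): 71×130 mm, top at 0.072 m, as expected, and yawed ~3° from the rail. I'll turn the tool square to the rail and come down on the casting's -x side.

>>> arm_command:
  steps: [0,0,0,0,0.1806,0,0,0,0,0.1806,0,0,0,0,0.1806,0,0,0,0,0.1806,0,0,0,0,0.1806,0,0,0,0,0.1806,0,0,0,0,0.1806,0,0,0,0,0.1806,0,0,0,0,0.1806,0,0,0,0,0]

```text
time: 8.02
eef_pos: [0.493, 0.0124, 0.1914]
tool_rot: [-0.695, 0.719, 0.0, -0.0]
contact_force: [0.1, 0.7, 0.6]
gripper_width: 0.004
```

>>> arm_command:
  steps: [0,-4,-0.4,0,0,0,-4,-0.4,0,0,0,0,0,0,0]

```text
time: 8.4
eef_pos: [0.5036, 0.0939, 0.1913]
tool_rot: [-0.697, 0.717, 0.0, -0.0]
contact_force: [-0.4, -0.2, -0.1]
gripper_width: 0.006
```

>>> arm_command:
  steps: [0,0,0,4,0,0,0,0,4,0,0,0,0,4,0,0,0,0,2,0,0,0,0,1,0,0,0,0,0,0]

```text
time: 9.15
eef_pos: [0.5035, 0.092, 0.0421]
tool_rot: [-0.695, 0.719, -0.0, 0.0]
contact_force: [-0.2, -0.4, 0.4]
gripper_width: 0.004
```

```bash
python3 - <<'E'
from h import *
s=cap('scene','scene5'); print(telemetry.get_obs()['eef_pos'],telemetry.get_obs()['contact_force'])
a=cv2.resize(s['color'][160:350,240:480],None,fx=3,fy=3); cv2.imwrite('pics/s5.png',a[:,:,::-1])
E
```

```text
[0.50385455 0.09206892 0.04271043] [ 0.27826785 -0.30447531  1.16608731]
```

View pics/s5.png

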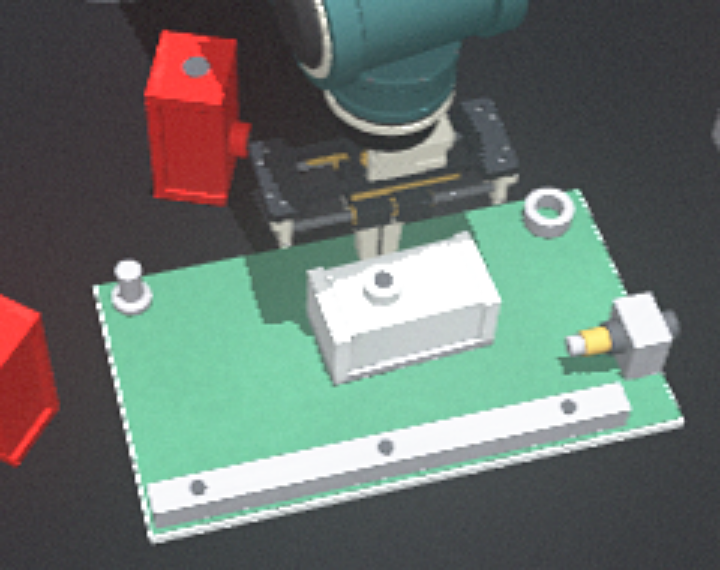

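>>> arm_command:
  steps: [0,-0.4,-0.7,0,0,0,0,-0.7,0,0,0,0,-0.5,0,0,0,0,-0.5,0,0,0,0,-0.5,0,0,0,0,-0.5,0,0]

```text
time: 9.95
eef_pos: [0.5376, 0.0949, 0.0417]
tool_rot: [-0.695, 0.719, 0.0, -0.0]
contact_force: [-3.4, 0.9, 2.3]
gripper_width: 0.003
```

>>> arm_command:
  steps: [0,0,-0.5,0,0,0,0,-0.5,0,0,0,0,-0.5,0,0,0,0,-0.5,0,0,0,0,-0.5,0,0,0,0,-0.5,0,0]

```text
time: 10.7
eef_pos: [0.5676, 0.0938, 0.0416]
tool_rot: [-0.695, 0.719, 0.0, -0.0]
contact_force: [-3.4, 0.9, 3.9]
gripper_width: 0.001
```

```bash
python3 - <<'E'
from h import *
s=cap('scene','scene6'); print(telemetry.get_obs()['eef_pos'],telemetry.get_obs()['contact_force'])
a=cv2.resize(s['color'][160:350,240:480],None,fx=3,fy=3); cv2.imwrite('pics/s6.png',a[:,:,::-1])
E
```

```text
[0.56814342 0.09381339 0.0416171 ] [ 0.62288634 -0.17318123 -0.41770314]
```

View pics/s6.png

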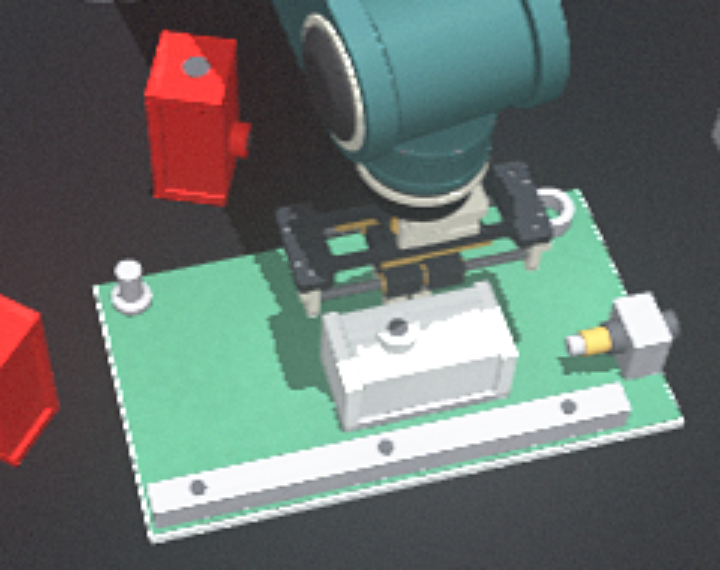

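The casting slides with about 3.5 N, with its foot end leading slightly. The gap to the rail is about 25 mm, so I'll continue and slow down at the end.

>>> arm_command:
  steps: [0,0,-0.5,0,0,0,0,-0.5,0,0,0,0,-0.4,0,0,0,0,-0.3,0,0]

```text
time: 11.25
eef_pos: [0.5846, 0.0932, 0.0416]
tool_rot: [-0.695, 0.719, 0.0, -0.0]
contact_force: [-3.4, -0.2, -0.8]
gripper_width: 0.007
```

>>> arm_command:
  steps: [0,0,-0.2,0,0,0,0,-0.2,0,0]

```text
time: 11.5
eef_pos: [0.5871, 0.0932, 0.0416]
tool_rot: [-0.695, 0.719, 0.001, -0.001]
contact_force: [-30.3, -1.0, 16.8]
gripper_width: 0.006
```

>>> arm_command:
  steps: [0,0,-0.2,0,0]

```text
time: 11.62
eef_pos: [0.5872, 0.0932, 0.0417]
tool_rot: [-0.695, 0.719, 0.003, -0.003]
contact_force: [-51.6, -0.4, 31.3]
gripper_width: 0.002
```

```bash
python3 - <<'E'
from h import *
s=cap('scene','scene7'); print(telemetry.get_obs()['eef_pos'],telemetry.get_obs()['contact_force'])
a=cv2.resize(s['color'][230:350,300:460],None,fx=5,fy=5,interpolation=cv2.INTER_CUBIC); cv2.imwrite('pics/s7.png',a[:,:,::-1])
E
```

```text
[0.58711885 0.09317821 0.04169021] [-40.12167509  -0.19921276  22.91949906]
```

View pics/s7.png

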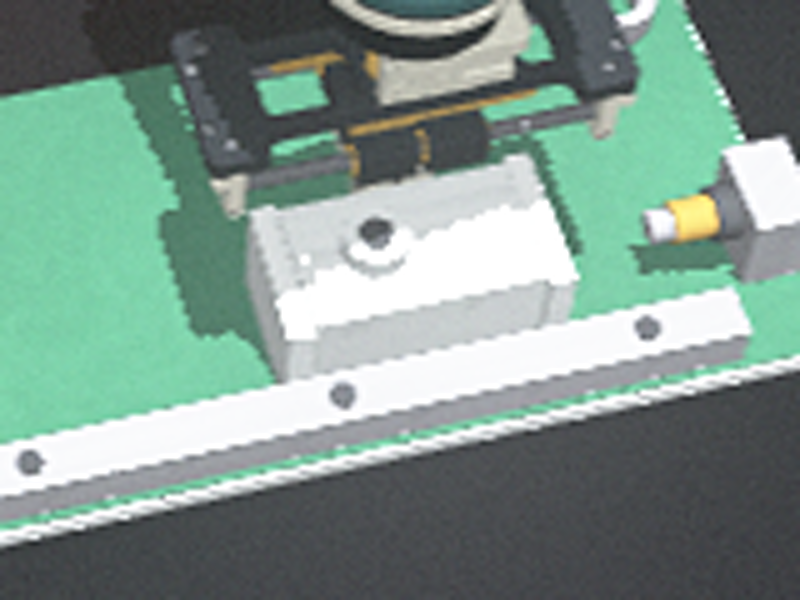

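That was too hard: the chained steps built up to 51 N against the rail. I'll back off now and use single small rows from here.

>>> arm_command:
  steps: [0,0,0.4,0,0,0,0,0.2,0,0,0,0,0.8,0,0,0,0,1.5,0,0,0,0,2,0,0]

```text
time: 12.3
eef_pos: [0.5403, 0.0948, 0.0415]
tool_rot: [-0.695, 0.719, 0.0, -0.0]
contact_force: [-0.6, -0.5, -0.2]
gripper_width: 0.001
```

```bash
python3 - <<'E'
from h import *
s=cap('scene','scene8'); print(telemetry.get_obs()['eef_pos'],telemetry.get_obs()['contact_force'])
a=cv2.resize(s['color'][230:350,300:460],None,fx=5,fy=5,interpolation=cv2.INTER_CUBIC); cv2.imwrite('pics/s8.png',a[:,:,::-1])
E
```

```text
[0.53834594 0.09486741 0.04127082] [0.95639367 1.10452179 0.40592548]
```

View pics/s8.png

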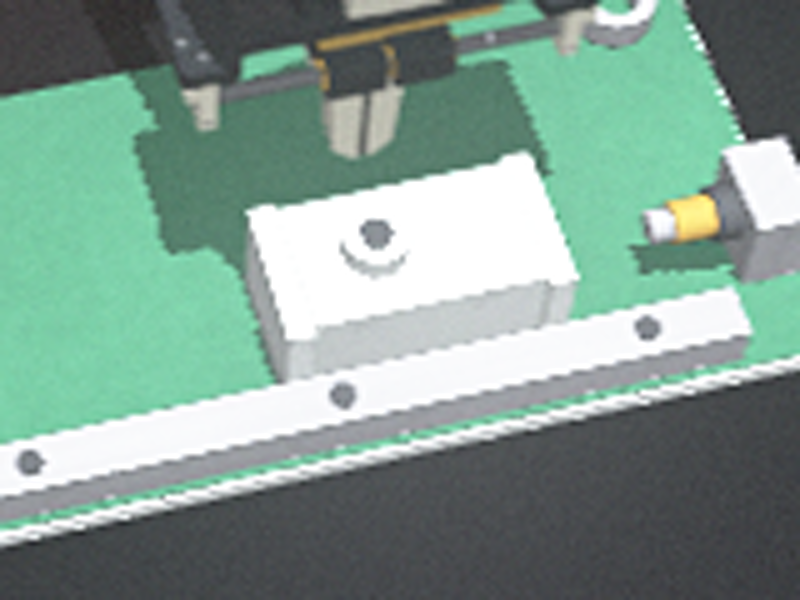

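The casting now lies flush: no green line shows between the casting and the rail from crop (290,380) to (575,310). I'll raise, go round to the foot end and turn the tool back.

>>> arm_command:
  steps: [0,0,0,-4,0,0,0,0,-5,0,0,3.8,-2.8,0,0,0,3.8,-2.8,0,0,0,3.9,-2.9,0,0,0,0,0,0,-0.1745,0,0,0,0,-0.1745,0,0,0,0,-0.1745,0,0,0,0,-0.1745,0,0,0,0,-0.1745]

```text
time: 13.6
eef_pos: [0.6219, -0.0231, 0.1317]
tool_rot: [0.935, -0.356, 0.0, -0.0]
contact_force: [0.2, -0.8, 0.4]
gripper_width: 0.004
```

>>> arm_command:
  steps: [0,0,0,0,-0.1745,0,0,0,0,-0.1745,0,0,0,0,-0.1745,0,0,0,0,-0.175,0,0,0,0,0]

```text
time: 14.22
eef_pos: [0.622, -0.0231, 0.1317]
tool_rot: [1.0, -0.018, 0.0, 0.0]
contact_force: [0.0, -0.7, 0.1]
gripper_width: 0.004
```

```bash
python3 - <<'E'
from h import *
s=cap('scene','scene9'); print(telemetry.get_obs()['eef_pos'],telemetry.get_obs()['contact_force'],telemetry.get_obs()['tool_rot'])
a=cv2.resize(s['color'][200:350,280:480],None,fx=4,fy=4,interpolation=cv2.INTER_CUBIC); cv2.imwrite('pics/s9.png',a[:,:,::-1])
s=load('scene8')
S=lambda u,v:(u/5+300-.4,v/5+230-.4)
for p in [(248,212),(290,338),(530,153),(578,282)]: print(onz(s,*S(*p),.072).round(4))
print('foot bottom +x? rail hides; pin tip', onz(s,*S(645,228),.042).round(4))
E
```

```text
[ 0.62204486 -0.02303363  0.13170426] [-0.53506317  0.09552624  0.21457386] [ 9.99812380e-01 -1.93700370e-02  7.88763682e-05  6.72525474e-07]
[0.5913 0.0271 0.072 ]
[0.6579 0.0254 0.072 ]
[0.596  0.1579 0.072 ]
[0.6655 0.1539 0.072 ]
foot bottom +x? rail hides; pin tip [0.6305 0.2036 0.042 ]
```

View pics/s9.png

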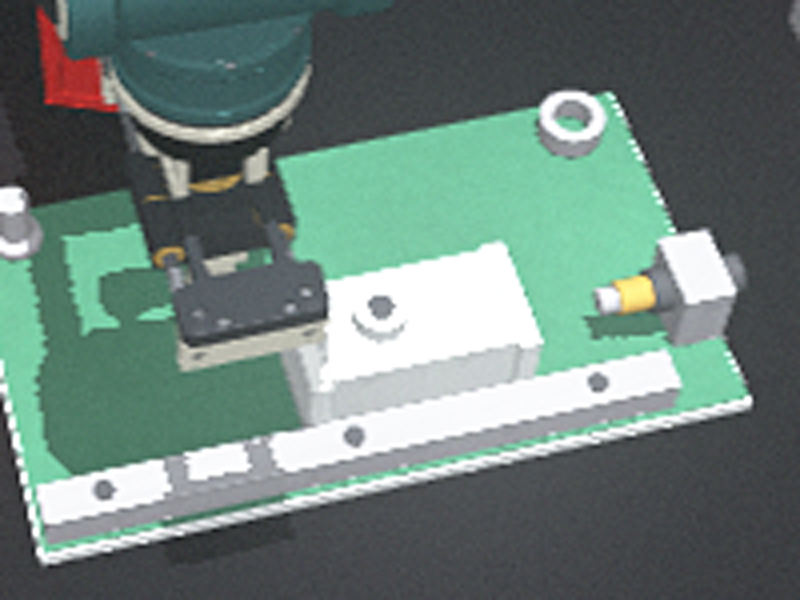

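Foot end at y≈0.027, head at ≈0.156 and pin tip at ≈0.204, so there is about 47 mm to slide. The tool is on the casting's mid line. I'll come down and push along the rail.

>>> arm_command:
  steps: [0,0,0,3,0,0,0,0,3,0,0,0,0,2,0,0,0,0,0.7,0,0,0,-1.2,0,0,0,0,-1.2,0,0,0,0,-0.7,0,0]

```text
time: 15.15
eef_pos: [0.6237, 0.009, 0.0455]
tool_rot: [1.0, -0.017, 0.001, -0.0]
contact_force: [-0.4, -0.1, 0.4]
gripper_width: 0.005
```

>>> arm_command:
  steps: [0,0,-0.5,0,0,0,0,-0.4,0,0,0,0,-0.4,0,0]

```text
time: 15.52
eef_pos: [0.6239, 0.0206, 0.0449]
tool_rot: [1.0, -0.018, 0.0, 0.0]
contact_force: [-1.0, -4.5, 3.7]
gripper_width: 0.008
```

>>> arm_command:
  steps: [0,0,-0.4,0,0,0,0,-0.4,0,0,0,0,-0.4,0,0,0,0,-0.4,0,0]

```text
time: 16.02
eef_pos: [0.6244, 0.0371, 0.0447]
tool_rot: [1.0, -0.017, 0.0, 0.0]
contact_force: [-0.1, -3.9, 3.1]
gripper_width: 0.002
```

```bash
python3 - <<'E'
from h import *
s=cap('scene','scene10'); print(telemetry.get_obs()['eef_pos'],telemetry.get_obs()['contact_force'],telemetry.get_obs()['tool_rot'])
a=cv2.resize(s['color'][200:350,280:480],None,fx=4,fy=4,interpolation=cv2.INTER_CUBIC); cv2.imwrite('pics/s10.png',a[:,:,::-1])
E
```

```text
[0.62436188 0.03748236 0.04462335] [ 0.49261142 -1.98188723  0.10476099] [ 9.99849007e-01 -1.73767697e-02 -1.43879595e-05 -1.04419990e-04]
```

View pics/s10.png

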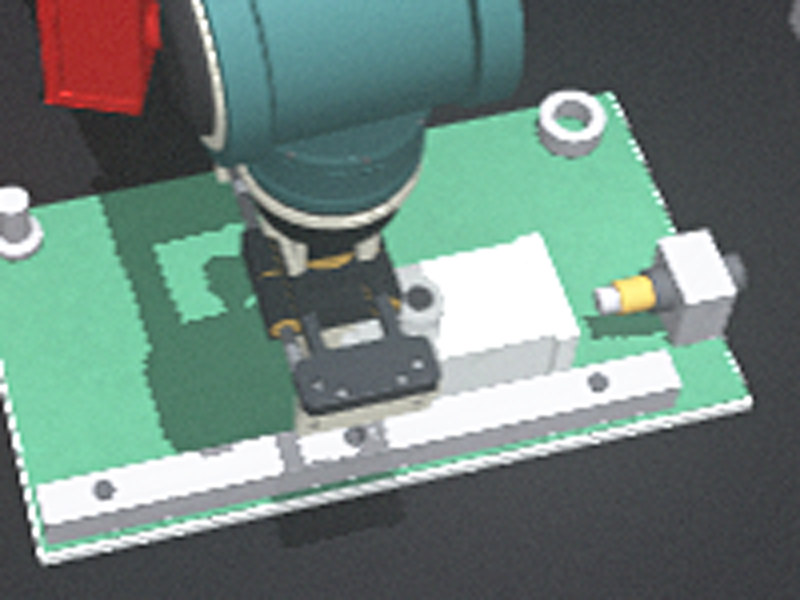

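It slides along the rail with about 4 N, still flush. I'll move on to 57 mm, then take 1 mm rows.

>>> arm_command:
  steps: [0,0,-0.4,0,0,0,0,-0.4,0,0,0,0,-0.4,0,0,0,0,-0.3,0,0,0,0,-0.2,0,0]

```text
time: 16.7
eef_pos: [0.6249, 0.054, 0.0446]
tool_rot: [1.0, -0.017, -0.0, -0.0]
contact_force: [0.3, -4.3, 1.1]
gripper_width: 0.005
```

>>> arm_command:
  steps: [0,0,-0.1,0,0,0,0,-0.1,0,0]

```text
time: 16.95
eef_pos: [0.625, 0.0558, 0.0446]
tool_rot: [1.0, -0.017, -0.0, 0.0]
contact_force: [0.7, -4.0, 1.3]
gripper_width: 0.007
```

>>> arm_command:
  steps: [0,0,-0.1,0,0,0,0,-0.1,0,0]

```text
time: 17.2
eef_pos: [0.6251, 0.0578, 0.0446]
tool_rot: [1.0, -0.017, -0.0, 0.0]
contact_force: [0.0, -3.3, 1.8]
gripper_width: 0.006
```

```bash
python3 - <<'E'
from h import *
s=cap('scene','scene11'); print(telemetry.get_obs()['eef_pos'],telemetry.get_obs()['contact_force'])
a=cv2.resize(s['color'][235:335,380:480],None,fx=6,fy=6,interpolation=cv2.INTER_CUBIC); cv2.imwrite('pics/s11.png',a[:,:,::-1])
E
```

```text
[0.62504925 0.05797057 0.04460919] [-1.25757934 -3.57543496  1.78528796]
```

View pics/s11.png

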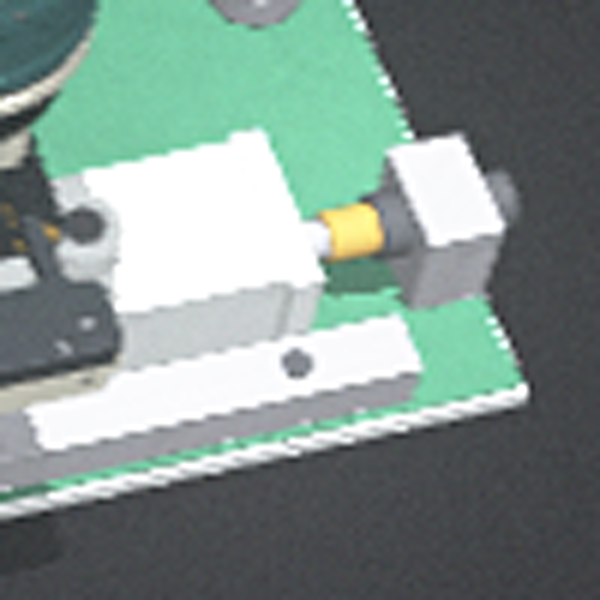

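The head is only millimetres from the pin tip (crop (315,240)), so I'll go in small rows.

>>> arm_command:
  steps: [0,0,-0.1,0,0,0,0,-0.1,0,0]

```text
time: 17.5
eef_pos: [0.6251, 0.0599, 0.0446]
tool_rot: [1.0, -0.017, -0.0, -0.0]
contact_force: [-0.7, -3.0, 0.9]
gripper_width: 0.003
```

>>> arm_command:
  steps: [0,0,-0.1,0,0]

```text
time: 17.62
eef_pos: [0.6252, 0.0609, 0.0446]
tool_rot: [1.0, -0.017, -0.0, -0.0]
contact_force: [-0.4, -3.2, 1.4]
gripper_width: 0.004
```

>>> arm_command:
  steps: [0,0,-0.1,0,0]

```text
time: 17.75
eef_pos: [0.6252, 0.0619, 0.0446]
tool_rot: [1.0, -0.017, -0.0, -0.0]
contact_force: [0.3, -2.2, 0.4]
gripper_width: 0.005
```

>>> arm_command:
  steps: [0,0,-0.1,0,0]

```text
time: 17.88
eef_pos: [0.6252, 0.0629, 0.0446]
tool_rot: [1.0, -0.017, -0.0, -0.0]
contact_force: [0.1, -3.9, 0.5]
gripper_width: 0.004
```

>>> arm_command:
  steps: [0,0,-0.1,0,0]

```text
time: 18.0
eef_pos: [0.6253, 0.0638, 0.0446]
tool_rot: [1.0, -0.017, -0.0, 0.0]
contact_force: [0.2, -5.1, 1.5]
gripper_width: 0.001
```

>>> arm_command:
  steps: [0,0,-0.05,0,0]

```text
time: 18.12
eef_pos: [0.6253, 0.064, 0.0446]
tool_rot: [1.0, -0.017, -0.0, 0.0]
contact_force: [0.3, -7.3, 0.7]
gripper_width: 0.005
```

>>> arm_command:
  steps: [0,0,-0.05,0,0]

```text
time: 18.25
eef_pos: [0.6253, 0.0643, 0.0446]
tool_rot: [1.0, -0.018, -0.0, 0.0]
contact_force: [0.4, -10.5, 1.2]
gripper_width: 0.002
```

>>> arm_command:
  steps: [0,0,-0.05,0,0]

```text
time: 18.38
eef_pos: [0.6253, 0.0646, 0.0446]
tool_rot: [1.0, -0.018, -0.0, 0.001]
contact_force: [-0.4, -10.0, 1.5]
gripper_width: 0.006
```

>>> arm_command:
  steps: [0,0,0,0,0]

```text
time: 18.5
eef_pos: [0.6253, 0.0646, 0.0446]
tool_rot: [1.0, -0.018, -0.0, 0.001]
contact_force: [-0.3, -10.0, 0.9]
gripper_width: 0.006
```

>>> arm_command:
  steps: [0,0,-0.05,0,0,0,0,-0.05,0,0]

```text
time: 18.75
eef_pos: [0.6254, 0.0651, 0.0447]
tool_rot: [1.0, -0.018, -0.0, 0.001]
contact_force: [-0.5, -14.7, 2.6]
gripper_width: 0.007
```

>>> arm_command:
  steps: [0,0,-0.04,0,0,0,0,0,0,0]

```text
time: 19.0
eef_pos: [0.6254, 0.0653, 0.0446]
tool_rot: [1.0, -0.018, -0.0, 0.001]
contact_force: [-1.1, -15.5, 2.4]
gripper_width: 0.006
```

Tool force is 15.5 N, less ~3.5 N of friction, so about 12 N is on the pin. One more small row, then hold.

>>> arm_command:
  steps: [0,0,-0.05,0,0,0,0,0,0,0]

```text
time: 19.25
eef_pos: [0.6254, 0.0656, 0.0447]
tool_rot: [1.0, -0.018, -0.0, 0.001]
contact_force: [-0.1, -16.7, 2.0]
gripper_width: 0.008
```

>>> arm_command:
  steps: [0,0,0,0,0,0,0,0,0,0,0,0,0,0,0,0,0,0,0,0,0,0,0,0,0,0,0,0,0,0]

```text
time: 20.0
eef_pos: [0.6254, 0.0656, 0.0446]
tool_rot: [1.0, -0.018, -0.0, 0.001]
contact_force: [-1.1, -16.8, 2.6]
gripper_width: 0.006
```

```bash
python3 - <<'E'
from h import *
s=cap('scene','scene12'); print(telemetry.get_obs()['eef_pos'],telemetry.get_obs()['contact_force'])
a=cv2.resize(s['color'][235:335,380:480],None,fx=6,fy=6,interpolation=cv2.INTER_CUBIC); cv2.imwrite('pics/s12.png',a[:,:,::-1])
E
```

```text
[0.62539318 0.06558727 0.04466573] [ -1.14437548 -16.45190589   1.93326844]
```

View pics/s12.png

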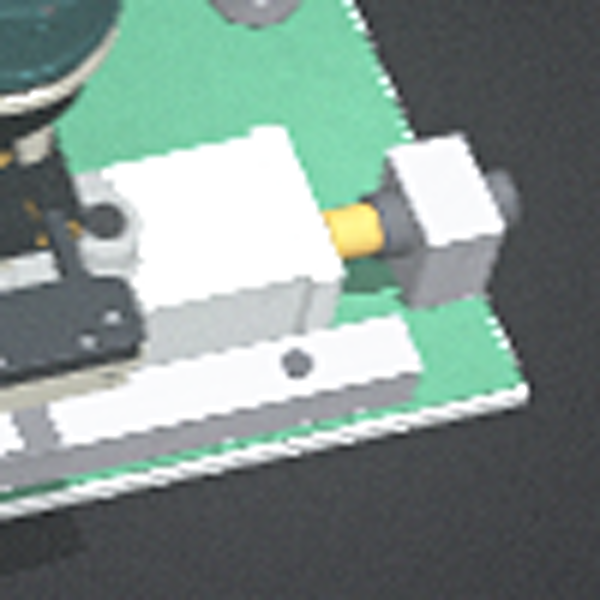

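The pin is pressed in and the casting flush, held at 16.8 N for about 1 s. Now I'll ease off slowly.

>>> arm_command:
  steps: [0,0,0.02,0,0,0,0,0.02,0,0,0,0,0.02,0,0,0,0,0.02,0,0,0,0,0.02,0,0,0,0,0.02,0,0,0,0,0.02,0,0,0,0,0.02,0,0,0,0,0.02,0,0,0,0,0.02,0,0]

```text
time: 21.3
eef_pos: [0.6253, 0.0648, 0.0446]
tool_rot: [1.0, -0.018, -0.0, 0.0]
contact_force: [-0.2, -6.6, 0.8]
gripper_width: 0.004
```

>>> arm_command:
  steps: [0,0,0.02,0,0,0,0,0.02,0,0,0,0,0.02,0,0,0,0,0.02,0,0,0,0,0.02,0,0,0,0,0.02,0,0,0,0,0.02,0,0,0,0,0.02,0,0,0,0,0.02,0,0,0,0,0.02,0,0]

```text
time: 22.55
eef_pos: [0.6253, 0.0633, 0.0446]
tool_rot: [1.0, -0.017, 0.0, -0.0]
contact_force: [0.5, 0.5, 0.8]
gripper_width: 0.004
```

>>> arm_command:
  steps: [0,0,0.02,0,0,0,0,0.02,0,0,0,0,0.02,0,0,0,0,0.02,0,0,0,0,0.02,0,0,0,0,0.02,0,0,0,0,0.02,0,0,0,0,0.02,0,0,0,0,0.02,0,0,0,0,0.02,0,0]

```text
time: 23.8
eef_pos: [0.6252, 0.0612, 0.0447]
tool_rot: [1.0, -0.017, -0.0, -0.0]
contact_force: [-0.6, -1.0, -0.1]
gripper_width: 0.006
```

The tool is free. I'll retreat and lift clear, then check.

>>> arm_command:
  steps: [0,0,0.2,0,0,0,0,0.5,0,0,0,0,1,0,0,0,0,2,0,0,0,0,2,0,0,0,0,0,-4,0,0,0,0,-5,0,0,-2,3,-4,0,0,-4,4,0,0,0,0,0,0,0]

```text
time: 25.05
eef_pos: [0.5592, -0.0665, 0.1755]
tool_rot: [1.0, -0.019, 0.001, 0.0]
contact_force: [0.1, 1.1, -0.2]
gripper_width: 0.001
```

>>> arm_command:
  steps: [0,-4,4,0,0,0,-4,4,0,0,0,0,4,0,0,0,0,0,0,0]

```text
time: 25.55
eef_pos: [0.4763, -0.183, 0.1746]
tool_rot: [1.0, -0.019, 0.0, 0.0]
contact_force: [-0.2, 1.1, 0.0]
gripper_width: 0.003
```

```bash
python3 - <<'E'
from h import *
s=cap('scene','scene13');c=cap('top','top13'); print(telemetry.get_obs()['eef_pos'],telemetry.get_obs()['contact_force'],telemetry.get_obs()['time'])
a=cv2.resize(s['color'][215:345,330:480],None,fx=5,fy=4.5,interpolation=cv2.INTER_CUBIC); cv2.imwrite('pics/s13.png',a[:,:,::-1])
a=cv2.resize(c['color'][170:270,210:350],None,fx=5.5,fy=5.5,interpolation=cv2.INTER_CUBIC); cv2.imwrite('pics/t13.png',a[:,:,::-1])
E
```

```text
[ 0.47674398 -0.18096996  0.17443237] [-0.66085406  1.52905178 -0.44495846] 25.65
```

View pics/s13.png

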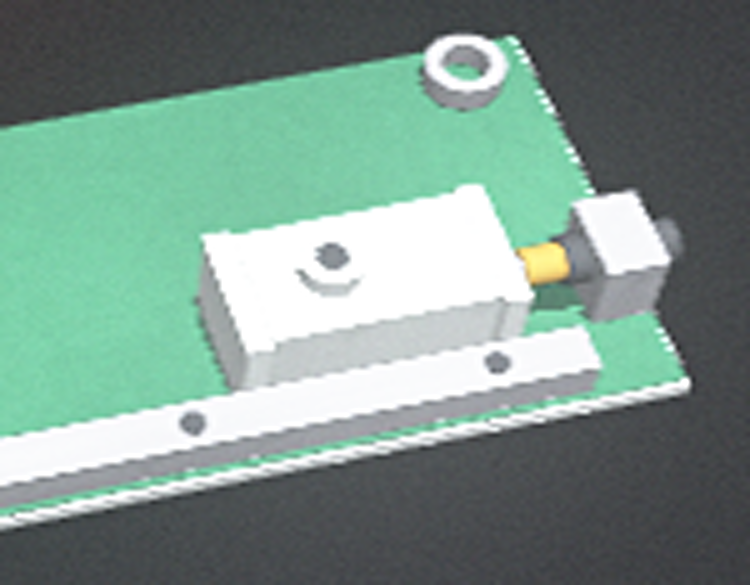

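View pics/t13.png

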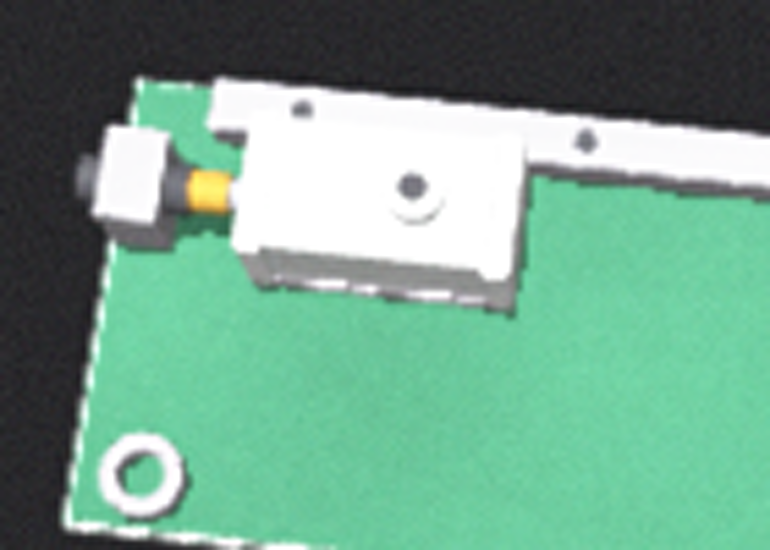

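View pics/scene13.png

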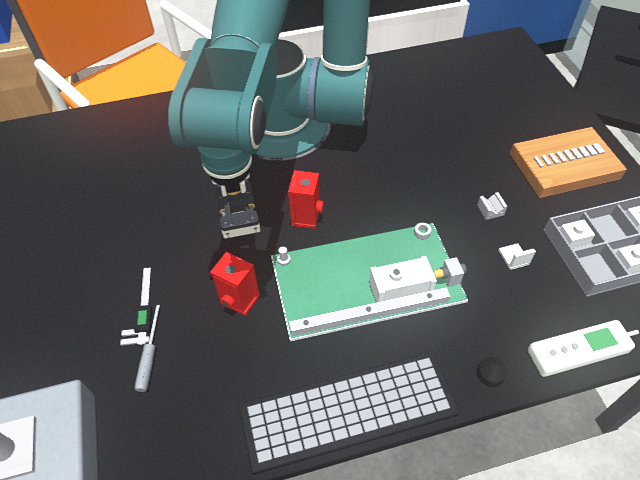

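```bash
python3 - <<'E'
from h import *
for n in ['scene13','top13']:
    c=load(n);P=cloud(c).reshape(-1,3);b=(P[:,0]>.55)&(P[:,0]<.75)&(P[:,1]>-.15)&(P[:,1]<.215)
    q=P[b&(abs(P[:,2]-.072)<.005)&(P[:,0]<.69)];r=P[b&(abs(P[:,2]-.037)<.004)&(P[:,0]>.655)]
    for a in(q,r):
        bx=cv2.boxPoints(cv2.minAreaRect(a[:,:2].astype(np.float32)*1000)); e=[bx[1]-bx[0],bx[2]-bx[1]]; e=max(e,key=np.linalg.norm); e=e*np.sign(e[1])
        print(n,len(a),cv2.minAreaRect(a[:,:2].astype(np.float32)*1000)[:2],'yaw deg',np.degrees(np.arctan2(e[0],e[1])))
E
python3 -c "
import sys; sys.path.insert(0,'.')
from cell import ticket; print(ticket.hand_in())"
```

```text
scene13 1324 ((628.4285888671875, 140.01882934570312), (131.2074737548828, 71.31330871582031)) yaw deg 2.2525353
scene13 1666 ((670.8994140625, 43.557403564453125), (343.1766662597656, 34.461002349853516)) yaw deg 1.8801333
top13 1053 ((628.0565185546875, 137.65963745117188), (130.43267822265625, 70.65530395507812)) yaw deg 1.7421386
top13 913 ((672.286865234375, 42.13548278808594), (345.77886962890625, 26.639253616333008)) yaw deg 2.11634
the job is handed in; nothing more can be done
None
```

I toppled the casting onto its machined face, slid it flush to the rail and pushed it along into the sprung pin. I then eased off slowly, backed the arm clear and handed in at about 26 s. One step went wrong: I pressed the casting too hard against the rail.

- **Excess force at the rail:** I chained three small steps without checking in between, and the wrist read about 52 N for a moment. It was the fingertips pressing on the casting, not the gripper body, and I backed off at once. It still goes against "never shove it hard". It stayed well under the 120 N wrist limit.
- **Pin force:** I held for about 1 s with roughly 16.5–17 N on the tool. About 3.5 N of that is the casting's sliding friction, so the pin was pressing back with an estimated 13–15 N. I saw no reading above about 17 N there.
- **Flush with the rail:** In the last pictures the casting's angle matches the rail's to within 0.4°, about the measuring noise. No gap shows along the rail.
- **Touching the pin:** In the last pictures the casting's head still meets the pin. As I eased off, the tool came back about 2 mm before it read no force.
- **Everything else:** In the final picture, the bystanders and the red look-alikes looked to be where they started. I judged this by eye and did not measure it.
- **Camera disagreement:** The two cameras differed by about 2–4 mm on absolute position, so I relied on felt contact for the final placing.

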